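# Set out the bonding station round the mat

## Task

Set out the bench for bonding the fragment that lies on the foam pad on the grey mat; 'behind' means on the side away from the robot, square to the mat. Lay the foam offcut behind the foam pad, its long side parallel to the pad's back edge, centred on it and with a clear gap of 3.5 cm, and lay the loupe flat on the middle of the offcut. Stand the white bottle half-way between the pad and the glass dish, on the straight line between their centres, and the larger of the two brown bottles behind the dish, in line with the dish's centre and again with a clear gap of 3.5 cm; keep the bottles upright all the time and leave the smaller brown bottle and the eraser where they are.

Things in the scene. Friction and masses are not known exactly. Their poses are not given: they have to be found in the camera images.
- mat: thin grey mat fixed to the table, 90 x 360 x 2 mm, under the foam pad and the glass dish. Origin at the centre of its underside, on the table. Its y axis is its long direction (about the robot's left), its x axis points to its back side, away from the robot; 'behind' is along this +x. The pad and dish stand at its two ends, either way round, their centres 250 mm apart.
- work_pad: black foam pad fixed on the mat at one end, 85 (x) x 100 (y) x 23 mm, with a porcelain fragment (30 x 43 x 10 mm) fixed on top. Origin at the centre of its underside, 2 mm above the table; its x and y axes are parallel to the mat's. The offcut's place is centred 100 mm from here along +x, on the table (a gap of 35 mm).
- glass_dish: round shallow clear glass dish fixed on the mat at the other end, diameter 77 mm, 16 mm high. Origin at the centre of its underside, 2 mm above the table; its x and y axes are parallel to the mat's. The larger brown bottle's place is centred 92.5 mm from here along +x, on the table (a gap of 35 mm).
- foam_offcut_mid (a point): loose black foam offcut, a plain block lying flat, 45 (x) x 75 (y) x 18 mm, 30 g, clearly smaller than the foam pad; rigid to the touch. This point is its centre, 9 mm above its underside; grasp across the 45 mm width (x).
- loupe_mid (a point): loose folding loupe, closed, a small black oval case with a silvery disc on top, 34 (x) x 45 (y) x 12 mm, 55 g, lying flat. This point is its centre, 6 mm above its underside; grasp across the 34 mm width (x).
- white_bottle_mid (a point): loose white plastic bottle with a blue screw cap, standing upright, diameter 42 mm, 64 mm high (body up to 54 mm, then the narrower cap), about 75 g. This point is its centre, 32 mm above its underside. Grasp round the body. Its place is on the mat, whose top is 2 mm above the table.
- large_brown_bottle_mid (a point): the larger of two loose brown bottles with black caps, standing upright, diameter 38 mm, 78 mm high (body up to 63 mm, then the narrower cap), about 85 g. This point is its centre, 39 mm above its underside. Grasp round the body.
- small_brown_bottle_mid (a point): the smaller brown bottle with a black cap, loose, standing upright, diameter 33 mm, 68 mm high. This point is its centre, 34 mm above its underside. It is to stay where it is. (Obstacle near here: left of all the things a magnifier lamp is swung down, its bar rising to a post at the left back, up to 0.55 m high; a hand coming from the left must be lifted over it, fingertips at 0.5 m.)
- eraser_mid (a point): loose blue and white eraser block lying flat, 21 x 45 x 12 mm, right of and behind the mat. This point is its centre. It is to stay where it is. (Obstacle: an extraction hood hangs over the back of the table, from 0.74 m ahead of the robot and 0.19 m up.)

How it is judged:
By the outcome, as a careful person would: the job done as asked, in the order asked, and still so for the second after the job is handed in, with the robot touching nothing.
It also fails if it takes over 96 s, if anything falls off the work surface, if the arm or the gripper's body presses on something with over 40 N, if the wrist force passes 120 N, or if a joint passes its speed limit or range.

## Robot

A 6-joint arm with a two-finger parallel gripper is mounted at the origin on the work surface; the furniture and walls round the work are solid. World frame = base frame: x ahead of the robot, y to its left, z up, the work surface at z = 0. Lengths are in m, angles in degrees, forces in N, time in s.
With the tool pointing down it reaches from about 0.375 to 0.9 m from the base axis. Payload 3.1 kg.
Tool frame: the origin (TCP) lies on the centre line of the jaws, within the pads' length; the fingertips stand 11 mm ahead of it and the grasp point (between the pads) lies 8 mm behind it; z points along the fingers, y is the line along which they close (so a half turn about z gives the same grasp; the last joint's range is limited). The gripper opens to 87 mm and grips with 3 to 60 N. Pads are 19 mm wide; open, the fingers measure 117 mm over their backs; the gripper's body (75 mm by 190 mm) begins 51 mm behind the grasp point.
Start: joints at [-77.55, 30.224, 82.088, -0, 67.689, -10.227], TCP at [0.241, -0.577, 0.234] pointing down, gripper open.
Joint ranges: [-176.69, 176.69], [-43.24, 126.21], [12.49, 139.97], [-82, 262], [0, 151.66], [-163.58, 163.58]. Speed limits (degrees/s): [159.86, 159.86, 180, 180, 180, 180].

## Interface

Orientations are given as a 3x3 rotation matrix whose columns are the frame's x, y, z axes.
In Python, from rig import * gives the robot as it stands.
- The arm moves only by the shell command python3 -m inch 'ROWS'. ROWS is JSON, a list of rows, each an object of numbers: "gripper": the opening in per cent of the stroke, from 0 (shut) to 100 (fully open); "dx", "dy", "dz": the shift along the tool's x, y, z in mm; "turn": the turn about the tool's z in rad. A call has 1 to 12 rows; each row is the pose to reach, as a shift and turn from the pose commanded when the call began, along the tool's axes at that moment; what a row does not reach only later rows make up. A row lasts 1/10 s, in which the tool goes at most 50 mm and 8.59 degrees, less where a joint would pass 70% of its speed; a pose out of reach is approached as far as the arm can. A call with a gripper value outside its range is refused whole. The fingers move at their own pace and stop on an object; the grip force is fixed at half the most. Time passes only in rows, so rows that repeat a pose let the fingers close. It gives the time, the measured TCP pose, the force and the opening at its end, in the units of the state.
- read_state(): the state, without advancing time (a new reading comes with each control period).
- capture(name): name is "scene" or "top" or "wrist"; returns the picture (384x512x3 uint8, red, green, blue); there is no depth.
- get_calibration(name): a dict with "camera_matrix" (3x3 intrinsics, pixels), "world_to_cam" (4x4, takes a point from world to camera coordinates); the wrist camera has in their place "T_tool_cam" (4x4, takes a point from camera to tool coordinates, whose origin is the TCP and whose axes are the flange's). Camera axes: x right, y down, z forward; pixel columns grow to the right and rows downward; lengths in m; the calibration is good to about 2 mm. A picture is of the moment at which its call begins: read the wrist's pose just before it. get_calibration takes no time and is no camera call.
- hand_in(): hands the job in, once; it reports no verdict.
Trained networks look in the newest picture that a camera, given by its name, has taken for a name from the list of things; names that differ only in an ending like _2 or _b are one class to them, and where a whole thing is asked for, a point or a joint stands for the part that bears it (a point fixed in the world has none). Each returns a list of dicts, best first, with "score" (0 to 1); they miss things now and then, are a little off and sometimes report something else, mostly with a low value. They report only what shows in the picture. A call takes as long as a camera call.
- recognise(camera, query): "extent" ([centre column, centre row, width, height] in pixels, round what is visible of it).
The state is a dict: "time_s": time; "joint_positions": joint angles; "qvel": joint speeds; "tau": joint torques, N m; "position": TCP position; "tcp_rot": TCP orientation; "force": force on the tool from outside, world axes, zero at the start; "moment": the same for the moment, N m; "opening": opening from 0.0 (shut) to 1.0 (fully open).
Only numpy, scipy, OpenCV 4.12 (cv2) and the standard library are available. Lean on these libraries where they do the work, as an engineer would, in place of code of your own. Each camera call takes 0.05 s, during which the arm holds its last target. There are 200 camera calls.

## Working session

There is one attempt and no reset: what is moved stays moved. The work goes in short steps, Python scripts to look and compute and a shell command to move; the robot and the scene stay as the last step left them, time stands still between calls to the robot, and variables do not carry over. Pictures are saved under pics/ and viewed, on a budget of 14 in all, crops included, one or two more only if the job needs it, and the job is handed in when it is done.

```bash
ls; mkdir -p pics; python3 - <<'E'
from rig import *
import cv2,numpy as np
s=read_state();print(s['time_s'],s['position'],np.round(s['tcp_rot'],3),s['opening'])
for c in ['scene','top']:
    im=capture(c);cv2.imwrite(f'pics/{c}0.png',im[:,:,::-1])
    k=get_calibration(c);print(c,np.round(k['camera_matrix'],1).tolist(),np.round(k['world_to_cam'],3).tolist())
    for q in ['mat','work_pad','glass_dish','foam_offcut_mid','loupe_mid','white_bottle_mid','large_brown_bottle_mid','small_brown_bottle_mid','eraser_mid']:
        print(q,[(round(d['score'],2),np.round(d['extent'],1).tolist()) for d in recognise(c,q)[:3]])
print(np.round(get_calibration('wrist')['T_tool_cam'],3).tolist())
E
```

```text
pics
0.0 [ 0.24083655 -0.57596563  0.23256907] [[ 0.923  0.386 -0.   ]
 [ 0.386 -0.923  0.002]
 [ 0.    -0.002 -1.   ]] 0.9972089570452659
scene [[485.2, 0.0, 260.6], [0.0, 485.2, 192.0], [0.0, 0.0, 1.0]] [[0.638, -0.77, 0.023, -0.403], [-0.299, -0.275, -0.914, 0.202], [0.71, 0.576, -0.406, 0.63], [0.0, 0.0, 0.0, 1.0]]
mat [(0.67, [282.2, 226.2, 130.9, 50.5])]
work_pad [(0.62, [209.6, 196.9, 65.5, 33.1])]
glass_dish [(0.82, [309.3, 231.8, 39.6, 26.1])]
foam_offcut_mid [(0.63, [289.2, 197.3, 35.8, 19.0])]
loupe_mid [(0.5, [192.4, 228.2, 21.9, 11.6])]
white_bottle_mid [(0.8, [186.6, 170.4, 14.8, 32.1])]
large_brown_bottle_mid [(0.9, [296.8, 257.8, 21.6, 53.9])]
small_brown_bottle_mid [(0.9, [243.1, 237.3, 17.6, 42.3])]
eraser_mid [(0.61, [368.4, 228.4, 24.6, 13.3]), (0.39, [263.1, 227.8, 164.9, 55.7])]
top [[448.5, 0.0, 255.5], [0.0, 448.5, 187.0], [0.0, 0.0, 1.0]] [[-0.021, -1.0, -0.006, -0.028], [-0.984, 0.022, -0.177, 0.563], [0.177, 0.003, -0.984, 0.98], [0.0, 0.0, 0.0, 1.0]]
mat [(0.95, [284.5, 192.6, 104.6, 48.4])]
work_pad [(0.59, [207.8, 196.2, 43.4, 44.7])]
glass_dish [(0.79, [315.2, 188.6, 37.2, 33.6])]
foam_offcut_mid [(0.88, [257.7, 145.8, 37.2, 27.6]), (0.27, [341.7, 148.6, 16.4, 8.5])]
loupe_mid [(0.5, [237.6, 245.4, 21.1, 18.1])]
white_bottle_mid [(0.64, [156.7, 180.9, 18.7, 22.5])]
large_brown_bottle_mid [(0.66, [345.8, 240.3, 17.9, 14.0])]
small_brown_bottle_mid [(0.52, [290.9, 241.1, 14.3, 15.3])]
eraser_mid [(0.67, [344.0, 149.2, 22.0, 11.7])]
[[0.0, -0.953, -0.304, 0.083], [1.0, 0.001, -0.0, -0.0], [0.0, -0.304, 0.953, -0.15], [0.0, 0.0, 0.0, 1.0]]
```

```bash
cat > h.py <<'E'
from rig import *
import cv2,numpy as np
def cam(c,s=None):
    k=get_calibration(c)
    if c!='wrist': return np.array(k['camera_matrix']),np.array(k['world_to_cam'])
    T=np.eye(4);T[:3,:3]=s['tcp_rot'];T[:3,3]=s['position']
    return np.array(k['camera_matrix']),np.linalg.inv(T@np.array(k['T_tool_cam']))
def ray(K,W,u,v,z):
    "world point at height z seen at pixel u,v"
    d=W[:3,:3].T@np.linalg.inv(K)@[u,v,1];c=-W[:3,:3].T@W[:3,3]
    return c+d*(z-c[2])/d[2]
def proj(K,W,p):
    q=K@(W[:3,:3]@np.array(p)+W[:3,3]);return q[:2]/q[2]
def togo(xyz,yaw=None):
    "rows' dx,dy,dz in mm for TCP target xyz; yaw=closing line's (tool y) world direction, degrees"
    s=read_state();R=np.array(s['tcp_rot'])
    print('go',np.round(1000*R.T@(np.array(xyz)-s['position']),1),end=' ')
    if yaw is not None:
        a=np.radians(yaw);t=R.T@[np.cos(a),np.sin(a),0]
        t=t if t[1]>0 else -t
        print('turn',round(float(np.arctan2(-t[0],t[1])),3),'j6',round(s['joint_positions'][5],1),end='')
    print()
E
python3 - <<'E'
from h import *
K,W=cam('top')
for n,u,v,z in [('pad',207.8,196.2,.02),('dish',315.2,188.6,.01),('off',257.7,145.8,.012),('loupe',237.6,245.4,.01),('white',156.7,180.9,.035),('large',345.8,240.3,.045),('small',290.9,241.1,.034),('eraser',344,149.2,.006)]:
    print(n,np.round(ray(K,W,u,v,z),3))
for c in ['top','scene']:
    im=cv2.imread(f'pics/{c}0.png'); cv2.imwrite(f'pics/{c}0b.png',cv2.resize(im[100:290,120:420],(800,507),interpolation=cv2.INTER_CUBIC))
E
```

```text
pad [0.549 0.073 0.02 ]
dish [ 0.563 -0.182  0.01 ]
off [ 0.671 -0.047  0.012]
loupe [0.432 0.005 0.01 ]
white [0.585 0.191 0.035]
large [ 0.437 -0.241  0.045]
small [ 0.438 -0.118  0.034]
eraser [ 0.659 -0.256  0.006]
```

View pics/top0b.png

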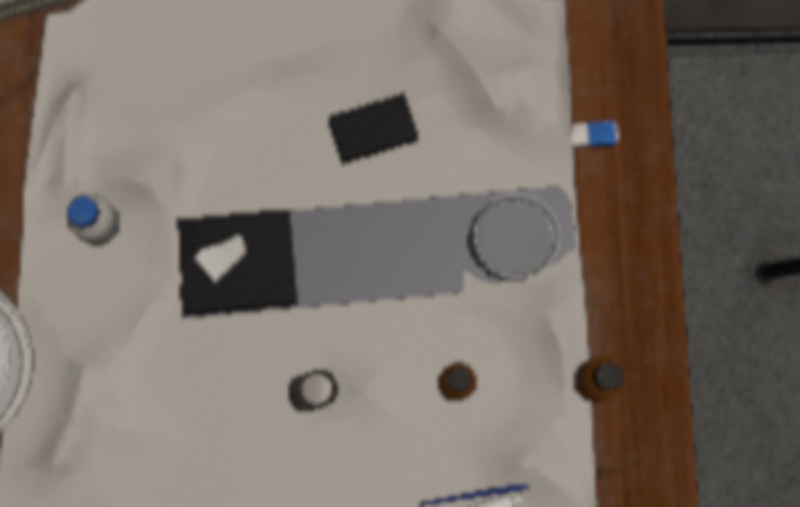

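View pics/scene0.png

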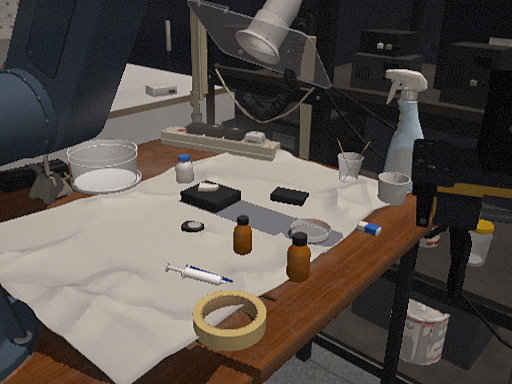

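The top view agrees with the network boxes: pad at about (209,198), dish (312,189), offcut (259,147), white bottle left (155,183), loupe (237,245), small brown (291,242) and large brown (345,242). The mat is turned by about 3°. I'll lift and go over the middle for a closer look.

```bash
python3 -m inch '[{"dz":-50},{"dz":-100},{"dx":485,"dy":-357,"dz":-117,"turn":-1.232},{"dx":485,"dy":-357,"dz":-117,"turn":-1.232},{"dx":485,"dy":-357,"dz":-117,"turn":-1.232},{"dx":485,"dy":-357,"dz":-117,"turn":-1.232},{"dx":485,"dy":-357,"dz":-117,"turn":-1.232},{"dx":485,"dy":-357,"dz":-117,"turn":-1.232},{"dx":485,"dy":-357,"dz":-117,"turn":-1.232},{"dx":485,"dy":-357,"dz":-117,"turn":-1.232},{"dx":485,"dy":-357,"dz":-117,"turn":-1.232},{"dx":485,"dy":-357,"dz":-117,"turn":-1.232}]'
```

```text
invalid input
```

```bash
python3 -m inch '[{"gripper":100,"dx":0,"dy":0,"dz":-50,"turn":0},{"gripper":100,"dx":0,"dy":0,"dz":-100,"turn":0},{"gripper":100,"dx":485,"dy":-357,"dz":-117,"turn":-1.23},{"gripper":100,"dx":485,"dy":-357,"dz":-117,"turn":-1.23},{"gripper":100,"dx":485,"dy":-357,"dz":-117,"turn":-1.23},{"gripper":100,"dx":485,"dy":-357,"dz":-117,"turn":-1.23},{"gripper":100,"dx":485,"dy":-357,"dz":-117,"turn":-1.23},{"gripper":100,"dx":485,"dy":-357,"dz":-117,"turn":-1.23}]'
```

```text
time_s: 1.8
position: [0.396, -0.3177, 0.3423]
tcp_rot: [[0.266, 0.964, 0.001], [0.964, -0.266, -0.0], [-0.0, 0.001, -1.0]]
force: [1.1, -0.1, 0.3]
opening: 1.003
```

```bash
python3 -m inch '[{"gripper":100,"dx":290,"dy":80,"dz":0,"turn":-0.32},{"gripper":100,"dx":290,"dy":80,"dz":0,"turn":-0.32},{"gripper":100,"dx":290,"dy":80,"dz":0,"turn":-0.32},{"gripper":100,"dx":290,"dy":80,"dz":0,"turn":-0.32},{"gripper":100,"dx":290,"dy":80,"dz":0,"turn":-0.32},{"gripper":100,"dx":290,"dy":80,"dz":0,"turn":-0.32},{"gripper":100,"dx":290,"dy":80,"dz":0,"turn":-0.32},{"gripper":100,"dx":290,"dy":80,"dz":0,"turn":-0.32}]'
python3 - <<'E'
from h import *
s=read_state();im=capture('wrist');cv2.imwrite('pics/w1.png',im[:,:,::-1]);K,W=cam('wrist',s)
print(np.round(K,1).tolist(),s['position'],np.degrees(np.arctan2(s['tcp_rot'][1][1],s['tcp_rot'][0][1])),s['joint_positions'])
for q,z in [('work_pad',.02),('glass_dish',.01),('foam_offcut_mid',.018),('loupe_mid',.01),('white_bottle_mid',.035),('large_brown_bottle_mid',.045),('small_brown_bottle_mid',.034)]:
    for d in recognise('wrist',q)[:2]: print(q,round(d['score'],2),np.round(d['extent'],1),np.round(ray(K,W,*d['extent'][:2],z),3))
import pickle;pickle.dump((s,K,W),open('w1.pkl','wb'))
capture('scene'); 
E
```

```text
time_s: 2.6
position: [0.5511, -0.061, 0.3418]
tcp_rot: [[-0.048, 0.999, -0.001], [0.999, 0.048, -0.001], [-0.0, -0.001, -1.0]]
force: [-0.5, 0.6, 0.5]
opening: 0.995
[[275.1, 0.0, 255.7], [0.0, 275.1, 193.8], [0.0, 0.0, 1.0]] [ 0.55112803 -0.06101301  0.34184   ] 2.7598920793543025 [-1.78434596e+01  1.83940427e+01  8.40549898e+01 -4.04235253e-02
  7.75752290e+01 -2.05946549e+01]
work_pad 0.89 [255.8  71.8  58.3  72.5] [0.544 0.074 0.02 ]
foam_offcut_mid 0.57 [321.6 153.7  32.3  48.3] [ 0.664 -0.05   0.018]
loupe_mid 0.73 [188.6 110.6  23.1  29.4] [0.434 0.01  0.01 ]
loupe_mid 0.61 [324.6 154.5  30.1  48.4] [ 0.671 -0.052  0.01 ]
large_brown_bottle_mid 0.56 [193.8 250.4  11.8  29.6] [ 0.445 -0.233  0.045]
small_brown_bottle_mid 0.96 [190.8 187.4  22.3  25.6] [ 0.44  -0.117  0.034]
```

View pics/w1.png

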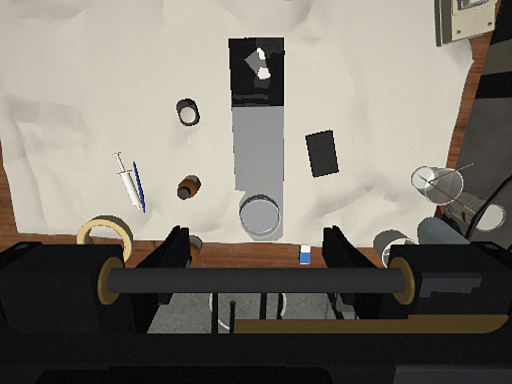

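The picture shows pad (257,72), dish (259,215), offcut tilted at (322,153), loupe (188,112) and small brown bottle (189,187). The gripper's broad body hides the row below. I'll fit the outlines for exact poses.

```bash
python3 - <<'E'
from h import *
import pickle
s,K,W=pickle.load(open('w1.pkl','rb'))
Kt,Wt=cam('top')
def comp(mask,u,v):
    n,l,st,c=cv2.connectedComponentsWithStats(mask.astype(np.uint8),connectivity=4)
    i=l[int(v),int(u)]; return (l==i) if i else None
def rect(m,K,W,z,name):
    ct=max(cv2.findContours(m.astype(np.uint8),cv2.RETR_EXTERNAL,cv2.CHAIN_APPROX_NONE)[0],key=len)[:,0]
    P=np.array([ray(K,W,u,v,z)[:2] for u,v in ct])*1000
    (c,wh,a)=cv2.minAreaRect(P.astype(np.float32));print(name,np.round(c,1),np.round(wh,1),round(a,2))
for nm,f,K_,W_,pts in [('wrist','w1',K,W,((240,85),(322,153))),('top','top0',Kt,Wt,((200,210),(259,147)))]:
    im=cv2.imread(f'pics/{f}.png').astype(int);g=im.max(2)
    for n,(u,v),z in zip(['pad','off'],pts,[.025,.018]):
        m=comp(g<75,u,v)
        if m is None: print(nm,n,'none',im[v,u]);continue
        rect(m,K_,W_,z,nm+' '+n)
    # mat: neutral/bluish grey
    u,v=(258,140) if nm=='wrist' else (265,195)
    print('mat px',im[v,u])
    m=comp((abs(im-im[v,u]).max(2)<22),u,v); rect(m,K_,W_,.002,nm+' mat')
    ys,xs=np.nonzero(m);print(xs.min(),xs.max(),ys.min(),ys.max())
im=capture('scene');cv2.imwrite('pics/s1.png',im[:,:,::-1])
E
```

```text
wrist pad [545.4  72. ] [84.  98.1] 3.33
wrist off [664.6 -50.1] [45. 75.] 16.36
mat px [146 149 148]
wrist mat [ 557.5 -103.4] [ 88.7 252.3] 4.08
232 283 106 240
top pad [543.6  71. ] [ 86.3 100.3] 3.91
top off [664. -51.] [44.4 71.1] 16.39
mat px [107 107 109]
top mat [557.4 -91.9] [ 93.7 284.7] 3.5
217 336 170 215
```

View pics/s1.png

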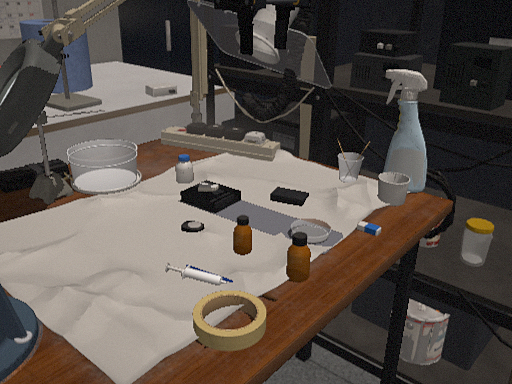

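```bash
python3 - <<'E'
from h import *
for c in ['scene','top']:
    K,W=cam(c)
    for x in (.74,.9):
        print(c,x,[np.round(proj(K,W,(x,y,z))).tolist() for y in (-.4,-.2,0,.2,.4) for z in (.19,.4)])
im=cv2.imread('pics/top0.png');cv2.imwrite('pics/t1.png',im)
E
```

```text
scene 0.74 [[479.0, 145.0], [506.0, 17.0], [375.0, 123.0], [389.0, 10.0], [294.0, 105.0], [299.0, 4.0], [228.0, 91.0], [227.0, -0.0], [174.0, 80.0], [170.0, -4.0]]
scene 0.9 [[504.0, 126.0], [531.0, 13.0], [409.0, 108.0], [424.0, 7.0], [332.0, 94.0], [340.0, 2.0], [269.0, 82.0], [271.0, -2.0], [215.0, 72.0], [214.0, -5.0]]
top 0.74 [[428.0, 86.0], [477.0, 34.0], [331.0, 89.0], [352.0, 37.0], [234.0, 91.0], [227.0, 40.0], [137.0, 93.0], [102.0, 42.0], [40.0, 95.0], [-23.0, 45.0]]
top 0.9 [[422.0, 15.0], [467.0, -55.0], [327.0, 17.0], [347.0, -52.0], [233.0, 19.0], [226.0, -49.0], [139.0, 21.0], [106.0, -47.0], [45.0, 24.0], [-14.0, -44.0]]
```

View pics/t1.png

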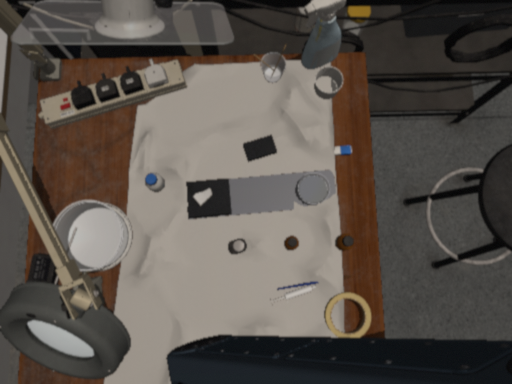

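The glass pane of the hood (top-left in the picture, cols 80–232, rows 0–43) lies up and back, to the left of the offcut; staying low keeps me clear of it.

```bash
python3 - <<'E'
from h import *
togo((.6645,-.0503,.014),16.4)
E
```

```text
go [  7.6 114.  328.1] turn -0.243 j6 -20.6
```

```bash
python3 -m inch '[{"gripper":100,"dx":8,"dy":60,"dz":50,"turn":-0.12},{"gripper":100,"dx":8,"dy":90,"dz":90,"turn":-0.243},{"gripper":100,"dx":8,"dy":114,"dz":130,"turn":-0.243},{"gripper":100,"dx":8,"dy":114,"dz":175,"turn":-0.243},{"gripper":100,"dx":8,"dy":114,"dz":215,"turn":-0.243},{"gripper":100,"dx":8,"dy":114,"dz":240,"turn":-0.243},{"gripper":100,"dx":8,"dy":114,"dz":240,"turn":-0.243}]'
python3 - <<'E'
from h import *
togo((.6645,-.0503,.014),16.4)
s=read_state();K,W=cam('wrist',s);im=capture('wrist');cv2.imwrite('pics/w2.png',im[:,:,::-1])
print([(d['score'],d['extent'],ray(K,W,*d['extent'][:2],.018)) for d in recognise('wrist','foam_offcut_mid')])
E
```

```text
time_s: 3.8
position: [0.6605, -0.0483, 0.0962]
tcp_rot: [[-0.284, 0.959, -0.012], [0.959, 0.284, 0.003], [0.006, -0.011, -1.0]]
force: [-1.8, 0.7, 0.3]
opening: 1.003
go [-3.5  4.1 82.1] turn 0.001 j6 -30.3
[(0.69, [261.6, 208.9, 51.7, 86.5], array([ 0.66467521, -0.04916567,  0.018     ]))]
```

View pics/w2.png

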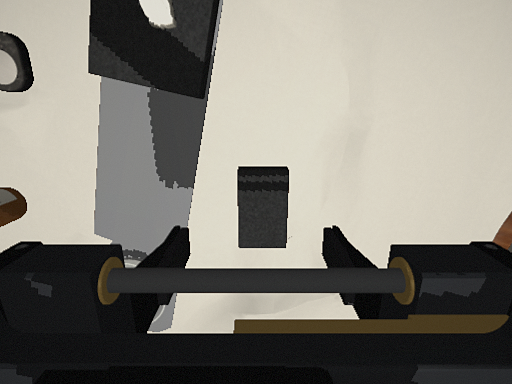

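The offcut is square between the fingers at (263,207). Go down and grip.

```bash
python3 -m inch '[{"gripper":100,"dx":-2,"dy":1,"dz":30,"turn":0},{"gripper":100,"dx":-2,"dy":1,"dz":55,"turn":0},{"gripper":100,"dx":-2,"dy":1,"dz":75,"turn":0},{"gripper":100,"dx":-2,"dy":1,"dz":83,"turn":0},{"gripper":100,"dx":-2,"dy":1,"dz":86,"turn":0},{"gripper":100,"dx":-2,"dy":1,"dz":86,"turn":0},{"gripper":0,"dx":-2,"dy":1,"dz":86,"turn":0},{"gripper":0,"dx":-2,"dy":1,"dz":86,"turn":0},{"gripper":0,"dx":-2,"dy":1,"dz":86,"turn":0},{"gripper":0,"dx":-2,"dy":1,"dz":86,"turn":0},{"gripper":0,"dx":-2,"dy":1,"dz":86,"turn":0},{"gripper":0,"dx":-2,"dy":1,"dz":86,"turn":0}]'
python3 - <<'E'
from h import *
togo((.6645,-.0503,.014),16.4)
E
```

```text
time_s: 5.1
position: [0.666, -0.0506, 0.016]
tcp_rot: [[-0.284, 0.959, -0.0], [0.959, 0.284, 0.0], [0.0, -0.0, -1.0]]
force: [0.5, -0.8, -0.4]
opening: 0.539
go [ 0.8 -1.4  2. ] turn 0.002 j6 -30.4
```

```bash
python3 -m inch '[{"gripper":0,"dx":0,"dy":0,"dz":0,"turn":0},{"gripper":0,"dx":0,"dy":0,"dz":-25,"turn":0},{"gripper":0,"dx":0,"dy":0,"dz":-55,"turn":0},{"gripper":0,"dx":40,"dy":5,"dz":-55,"turn":0.1},{"gripper":0,"dx":80,"dy":10,"dz":-55,"turn":0.15},{"gripper":0,"dx":110,"dy":14,"dz":-55,"turn":0.227},{"gripper":0,"dx":129,"dy":16,"dz":-55,"turn":0.227},{"gripper":0,"dx":129,"dy":16,"dz":-55,"turn":0.227},{"gripper":0,"dx":129,"dy":16,"dz":-55,"turn":0.227}]'
python3 - <<'E'
from h import *
togo((.6448,.078,.0165),3.5)
s=read_state();K,W=cam('wrist',s);im=capture('wrist');cv2.imwrite('pics/w3.png',im[:,:,::-1])
E
```

```text
time_s: 6.0
position: [0.6451, 0.0772, 0.0709]
tcp_rot: [[-0.063, 0.998, 0.0], [0.998, 0.063, -0.001], [-0.001, 0.0, -1.0]]
force: [0.6, 0.4, 0.6]
opening: 0.517
go [ 0.9 -0.3 54.4] turn 0.002 j6 -6.6
```

View pics/w3.png

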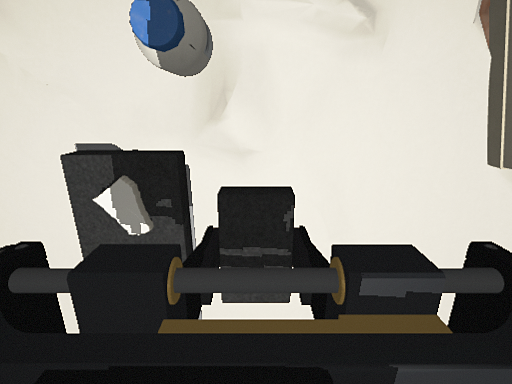

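```bash
python3 - <<'E'
from h import *
s=read_state();K,W=cam('wrist',s);R=np.array(s['tcp_rot'])
z=s['position'][2]-.016+.018
for p,z in [((219,187),z),((294,187),z),((64,154),.025),((184,151),.025),((198,302),.002)]: print(p,np.round(ray(K,W,*p,z),4))
a=np.radians(3.5)
for c in [(.5454,.072)]:
    for sx,sy in [(-1,1),(1,1)]: print('pad corner expected',c[0]+np.cos(a)*.0425*sx-np.sin(a)*.05*sy, c[1]+np.sin(a)*.0425*sx+np.cos(a)*.05*sy)
E
```

```text
(219, 187) [0.6215 0.116  0.073 ]
(294, 187) [0.6635 0.1186 0.073 ]
(64, 154) [0.5046 0.1194 0.025 ]
(184, 151) [0.5903 0.1268 0.025 ]
(198, 302) [ 0.5954 -0.0211  0.002 ]
pad corner expected 0.4999268440903278 0.11931217699086193
pad corner expected 0.5847683019561866 0.12450130285132475
```

Held, opening equals 45 mm. The pad reads about 5 mm farther back in this image than in earlier ones, so I'll lower until nearly on the table and measure the gap directly.

```bash
python3 -m inch '[{"gripper":0,"dx":0,"dy":0,"dz":20,"turn":0},{"gripper":0,"dx":0,"dy":0,"dz":40,"turn":0},{"gripper":0,"dx":0,"dy":0,"dz":48,"turn":0},{"gripper":0,"dx":0,"dy":0,"dz":50,"turn":0},{"gripper":0,"dx":0,"dy":0,"dz":50,"turn":0},{"gripper":0,"dx":0,"dy":0,"dz":50,"turn":0}]'
python3 - <<'E'
from h import *
s=read_state();im=capture('wrist');cv2.imwrite('pics/w4.png',im[:,:,::-1])
import pickle;pickle.dump((s,*cam('wrist',s)),open('w4.pkl','wb'))
c=im[130:330,0:330,::-1];c=cv2.convertScaleAbs(c,alpha=1.6);cv2.imwrite('pics/w4c.png',cv2.resize(c,(792,480),interpolation=cv2.INTER_NEAREST))
E
```

```text
time_s: 6.65
position: [0.6456, 0.0771, 0.0219]
tcp_rot: [[-0.061, 0.998, 0.002], [0.998, 0.061, -0.0], [-0.0, 0.002, -1.0]]
force: [1.2, 0.7, 0.6]
opening: 0.517
```

View pics/w4c.png

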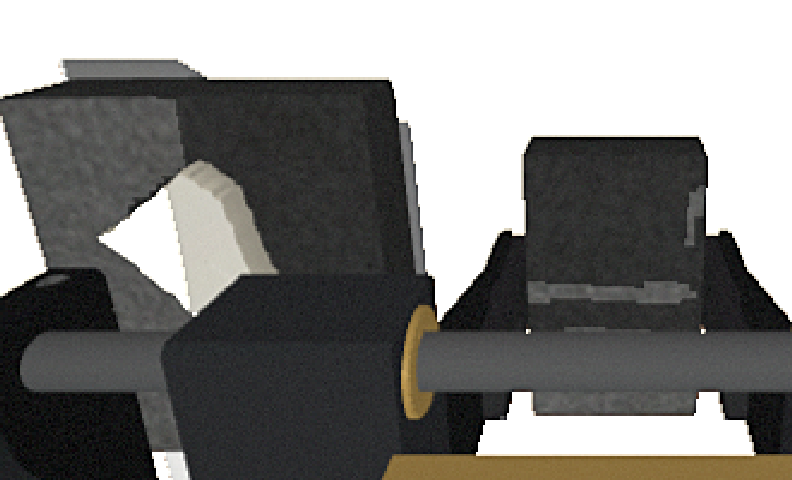

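```bash
python3 - <<'E'
from h import *
import pickle
s,K,W=pickle.load(open('w4.pkl','rb'))
f=lambda u,v,z:ray(K,W,u/2.4,v/2.4+130,z)[:2]
a,b=f(5,97,.025),f(365,95,.025);c=f(392,80,.002);o1,o2=f(527,153,.0239),f(705,153,.0239)
print('pad',a,b,c,np.linalg.norm(a-b)*1e3,np.degrees(np.arctan2(*(b-a)[::-1])))
print('off',o1,o2,np.linalg.norm(o1-o2)*1e3,np.degrees(np.arctan2(*(o2-o1)[::-1])))
for r in (3.5,):
    e=np.array([np.cos(np.radians(r)),np.sin(np.radians(r))]);n=np.array([-e[1],e[0]])
    print('gap',(o1-b)@e,(o1-c)@e,'offcut ymid rel pad ymid',((o1+o2)/2-(a+b)/2)@n-.0375+.05,((o1+o2)/2-c)@n-.0375+.05)
    print('pad mid',(a+b)/2-n*.05, c-n*.05-e*.0425,'off mid',(o1+o2)/2-n*.0375)
E
```

```text
pad [0.50370158 0.11934641] [0.5853257  0.12476574] [0.58410242 0.12351944] 81.80382592513652 3.798509749911159
off [0.62223153 0.11278789] [0.66408266 0.11532085] 41.927709408089456 3.4634972180706365
gap 0.036105763799737525 0.03740284890725446 offcut ymid rel pad ymid -0.0015088191043286306 -0.0005526151732592327
pad mid [0.54756607 0.07214933] [0.54473412 0.07101813] off mid [0.64544641 0.07662431]
```

The gap reads 35–37 mm and the offset across is about 1 mm, so I'll correct by 1 mm and set it down. I'm opening only part way, because a full opening would touch the pad.

```bash
python3 -m inch '[{"gripper":0,"dx":1,"dy":-0.5,"dz":4,"turn":0},{"gripper":0,"dx":1,"dy":-0.5,"dz":6,"turn":0},{"gripper":0,"dx":1,"dy":-0.5,"dz":6,"turn":0},{"gripper":70,"dx":1,"dy":-0.5,"dz":6,"turn":0},{"gripper":70,"dx":1,"dy":-0.5,"dz":6,"turn":0},{"gripper":70,"dx":1,"dy":-0.5,"dz":6,"turn":0},{"gripper":70,"dx":1,"dy":-0.5,"dz":-30,"turn":0},{"gripper":70,"dx":1,"dy":-0.5,"dz":-70,"turn":0},{"gripper":70,"dx":1,"dy":-0.5,"dz":-105,"turn":0},{"gripper":100,"dx":1,"dy":-0.5,"dz":-130,"turn":0},{"gripper":100,"dx":1,"dy":-0.5,"dz":-130,"turn":0}]'
python3 - <<'E'
from h import *
Kt,Wt=cam('top');print([(np.round(d['extent'],1).tolist(),d['score']) for d in (capture('top'),recognise('top','loupe_mid'))[1]])
s=read_state();togo((.434,.009,.16),0); print(np.degrees(np.arctan2(s['tcp_rot'][1][1],s['tcp_rot'][0][1])))
E
```

```text
time_s: 7.8
position: [0.6471, 0.0785, 0.1553]
tcp_rot: [[-0.061, 0.998, 0.009], [0.998, 0.061, -0.0], [-0.001, 0.009, -1.0]]
force: [0.3, 0.6, -0.5]
opening: 0.805
[([238.6, 246.1, 21.9, 19.5], 0.65)]
go [ -56.6 -213.9   -9. ] turn 0.061 j6 -6.4
3.498701691000077
```

```bash
python3 -m inch '[{"gripper":100,"dx":-12,"dy":-45,"dz":0,"turn":0},{"gripper":100,"dx":-24,"dy":-90,"dz":0,"turn":0},{"gripper":100,"dx":-36,"dy":-135,"dz":0,"turn":0},{"gripper":100,"dx":-48,"dy":-180,"dz":0,"turn":0},{"gripper":100,"dx":-56,"dy":-213,"dz":20,"turn":0},{"gripper":100,"dx":-56,"dy":-213,"dz":40,"turn":0},{"gripper":100,"dx":-56,"dy":-213,"dz":40,"turn":0},{"gripper":100,"dx":-56,"dy":-213,"dz":40,"turn":0}]'
python3 - <<'E'
from h import *
s=read_state();K,W=cam('wrist',s);im=capture('wrist');cv2.imwrite('pics/w5.png',im[:,:,::-1])
print([(d['score'],d['extent'],ray(K,W,*d['extent'][:2],.008)) for d in recognise('wrist','loupe_mid')],s['position'])
E
```

```text
time_s: 8.7
position: [0.435, 0.0097, 0.1102]
tcp_rot: [[-0.061, 0.998, -0.002], [0.998, 0.061, 0.0], [0.001, -0.002, -1.0]]
force: [0.3, -0.3, -0.2]
opening: 1.002
[(0.79, [252.2, 197.1, 39.3, 45.5], array([0.43065453, 0.0098447 , 0.008     ]))] [0.43500326 0.00966182 0.11021397]
```

View pics/w5.png

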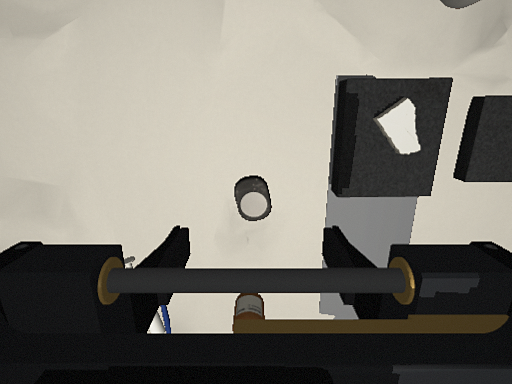

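```bash
python3 - <<'E'
from h import *
s=read_state();K,W=cam('wrist',s)
im=cv2.imread('pics/w5.png');r=im[160:232,215:295].astype(int)
hsv=r.max(2)
bg=np.median(r.reshape(-1,3),0);m=(abs(r-bg).max(2)>40).astype(np.uint8)
m=cv2.morphologyEx(m,cv2.MORPH_CLOSE,np.ones((5,5)))
ct=max(cv2.findContours(m,cv2.RETR_EXTERNAL,cv2.CHAIN_APPROX_NONE)[0],key=cv2.contourArea);h=cv2.convexHull(ct)
print(cv2.boundingRect(ct),bg)
P=np.array([ray(K,W,u+215,v+160,.008)[:2]*1000 for u,v in h[:,0]]).astype(np.float32)
print(cv2.minAreaRect(P),cv2.fitEllipse(P))
c=ray(K,W,254,205,.012);print('disc',c)
togo((.434,.009,.012),5)
E
```

```text
(19, 15, 38, 46) [194. 209. 215.]
((432.2606201171875, 8.418655395507812), (33.7509765625, 46.48326873779297), 15.599808692932129) ((432.3098449707031, 8.374162673950195), (36.47032928466797, 49.18284606933594), 12.70429515838623)
disc [0.43426395 0.00289155 0.012     ]
go [-0.5 -2.3 99.1] turn -0.026 j6 -17.0
```

```bash
python3 -m inch '[{"gripper":100,"dx":-1,"dy":-3,"dz":30,"turn":-0.1},{"gripper":100,"dx":-1,"dy":-3,"dz":60,"turn":-0.2},{"gripper":100,"dx":-1,"dy":-3,"dz":85,"turn":-0.2},{"gripper":100,"dx":-1,"dy":-3,"dz":97,"turn":-0.2},{"gripper":100,"dx":-1,"dy":-3,"dz":97,"turn":-0.2},{"gripper":0,"dx":-1,"dy":-3,"dz":97,"turn":-0.2},{"gripper":0,"dx":-1,"dy":-3,"dz":97,"turn":-0.2},{"gripper":0,"dx":-1,"dy":-3,"dz":97,"turn":-0.2},{"gripper":0,"dx":-1,"dy":-3,"dz":97,"turn":-0.2},{"gripper":0,"dx":-1,"dy":-3,"dz":97,"turn":-0.2},{"gripper":0,"dx":-1,"dy":-3,"dz":97,"turn":-0.2},{"gripper":0,"dx":-1,"dy":-3,"dz":97,"turn":-0.2}]'
python3 -m inch '[{"gripper":0,"dx":0,"dy":0,"dz":0,"turn":0},{"gripper":0,"dx":0,"dy":0,"dz":0,"turn":0},{"gripper":0,"dx":0,"dy":0,"dz":-30,"turn":0},{"gripper":0,"dx":0,"dy":0,"dz":-70,"turn":0},{"gripper":0,"dx":0,"dy":0,"dz":-100,"turn":0},{"gripper":0,"dx":0,"dy":0,"dz":-100,"turn":0}]'
python3 - <<'E'
from h import *
togo((.6453,.078,.032),3.5)
E
```

```text
time_s: 10.0
position: [0.4321, 0.0085, 0.0141]
tcp_rot: [[-0.258, 0.966, 0.0], [0.966, 0.258, -0.0], [-0.0, 0.0, -1.0]]
force: [-0.3, 0.0, -0.6]
opening: 0.45
time_s: 10.6
position: [0.4342, 0.0081, 0.1169]
tcp_rot: [[-0.258, 0.966, 0.007], [0.966, 0.258, -0.002], [-0.004, 0.007, -1.0]]
force: [0.1, -0.0, -1.5]
opening: 0.37
go [ 13.3 221.5  86.4] turn 0.2 j6 -28.7
```

```bash
python3 -m inch '[{"gripper":0,"dx":3,"dy":45,"dz":0,"turn":0.05},{"gripper":0,"dx":6,"dy":90,"dz":0,"turn":0.1},{"gripper":0,"dx":9,"dy":135,"dz":0,"turn":0.15},{"gripper":0,"dx":12,"dy":180,"dz":0,"turn":0.2},{"gripper":0,"dx":13,"dy":215,"dz":0,"turn":0.2},{"gripper":0,"dx":13,"dy":222,"dz":20,"turn":0.2},{"gripper":0,"dx":13,"dy":222,"dz":50,"turn":0.2},{"gripper":0,"dx":13,"dy":222,"dz":50,"turn":0.2},{"gripper":0,"dx":13,"dy":222,"dz":50,"turn":0.2}]'
python3 - <<'E'
from h import *
togo((.6453,.078,.032),3.5)
s=read_state();im=capture('wrist');cv2.imwrite('pics/w6.png',im[:,:,::-1])
E
```

```text
time_s: 11.5
position: [0.6416, 0.0784, 0.0622]
tcp_rot: [[-0.061, 0.998, -0.004], [0.998, 0.061, 0.0], [0.0, -0.004, -1.0]]
force: [0.2, -1.0, -0.6]
opening: 0.372
go [-0.6  3.8 30.2] turn -0.0 j6 -6.4
```

View pics/w6.png

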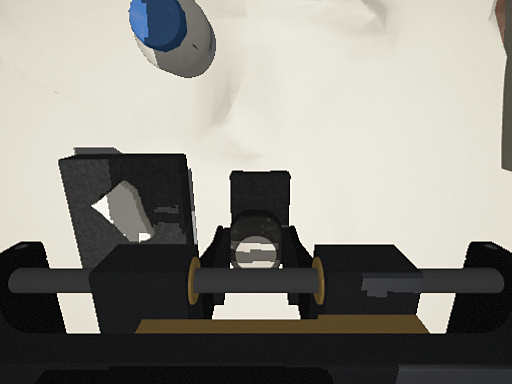

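```bash
python3 - <<'E'
from h import *
s=read_state();K,W=cam('wrist',s);im=cv2.imread('pics/w6.png')
print(s['position'],ray(K,W,257,209,.049),ray(K,W,257,209,.06),'disc',ray(K,W,257,252,.060))
cv2.imwrite('pics/w6c.png',cv2.resize(cv2.convertScaleAbs(im[160:310,190:330],alpha=2.2),(560,600),interpolation=cv2.INTER_NEAREST))
E
```

```text
[0.64278379 0.07829309 0.06366078] [0.64152012 0.09968492 0.049     ] [0.64121944 0.10385966 0.06      ] disc [0.64303324 0.07499652 0.06      ]
```

View pics/w6c.png

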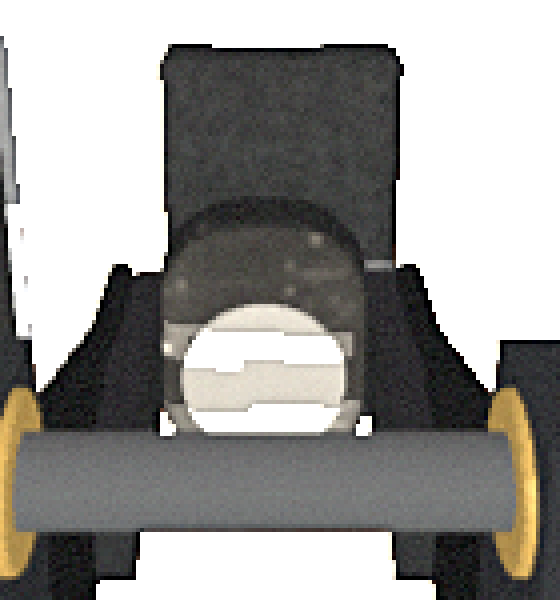

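```bash
python3 - <<'E'
from h import *
s=read_state();K,W=cam('wrist',s)
a=ray(K,W,190+165/4,174,.018);b=ray(K,W,190+400/4,174,.018);print(a,b,np.linalg.norm(a-b))
n=np.array([-.061,.998]);print('offcut mid',(a+b)[:2]/2-n*.0375)
togo((.6453,.078,.032),3.5)
E
```

```text
[0.62187449 0.11402669 0.018     ] [0.664716   0.11666794 0.018     ] 0.042922852905753234
offcut mid [0.64558275 0.07792231]
go [-0.5  2.5 31.7] turn -0.0 j6 -6.4
```

```bash
python3 -m inch '[{"gripper":0,"dx":1,"dy":2,"dz":15,"turn":0},{"gripper":0,"dx":1,"dy":2,"dz":25,"turn":0},{"gripper":0,"dx":1,"dy":2,"dz":28,"turn":0},{"gripper":0,"dx":1,"dy":2,"dz":28,"turn":0},{"gripper":0,"dx":1,"dy":2,"dz":28,"turn":0}]'
python3 - <<'E'
from h import *
togo((.6456,.0793,.032),3.5); print(read_state()['force'])
E
```

```text
time_s: 12.05
position: [0.6453, 0.0794, 0.0361]
tcp_rot: [[-0.061, 0.998, 0.0], [0.998, 0.061, 0.0], [-0.0, 0.0, -1.0]]
force: [0.7, -0.3, -1.1]
opening: 0.366
go [-0.1  0.3  4.1] turn -0.0 j6 -6.3
[ 0.72574527 -0.30585517 -1.09028982]
```

```bash
python3 -m inch '[{"gripper":0,"dx":0,"dy":0,"dz":3.5,"turn":0},{"gripper":0,"dx":0,"dy":0,"dz":3.5,"turn":0},{"gripper":65,"dx":0,"dy":0,"dz":3.5,"turn":0},{"gripper":65,"dx":0,"dy":0,"dz":3.5,"turn":0},{"gripper":65,"dx":0,"dy":0,"dz":3.5,"turn":0},{"gripper":65,"dx":0,"dy":0,"dz":3.5,"turn":0},{"gripper":65,"dx":0,"dy":0,"dz":-30,"turn":0},{"gripper":65,"dx":0,"dy":0,"dz":-70,"turn":0},{"gripper":100,"dx":0,"dy":0,"dz":-105,"turn":0},{"gripper":100,"dx":0,"dy":0,"dz":-120,"turn":0},{"gripper":100,"dx":0,"dy":0,"dz":-120,"turn":0}]'
python3 - <<'E'
from h import *
s=read_state();K,W=cam('wrist',s);im=capture('wrist')
for q,z in [('white_bottle_mid',.032),('loupe_mid',.026),('foam_offcut_mid',.015)]:
  print(q,[(round(d['score'],2),d['extent'],ray(K,W,*d['extent'][:2],z)) for d in recognise('wrist',q)[:2]])
togo((.585,.191,.15),3.5)
E
```

```text
time_s: 13.15
position: [0.6468, 0.0794, 0.1586]
tcp_rot: [[-0.061, 0.998, 0.006], [0.998, 0.061, -0.0], [-0.001, 0.006, -1.0]]
force: [0.3, -0.9, 0.6]
opening: 0.838
white_bottle_mid [(0.76, [196.8, 61.1, 47.7, 49.8], array([0.58543227, 0.19923526, 0.032     ]))]
loupe_mid [(0.88, [252.9, 187.9, 34.6, 42.6], array([0.64375359, 0.07986472, 0.026     ]))]
foam_offcut_mid [(0.96, [253.9, 187.2, 39.5, 70.7], array([0.64496278, 0.07748991, 0.015     ]))]
go [114.9 -51.7   3.9] turn -0.0 j6 -6.3
```

```bash
python3 -m inch '[{"gripper":100,"dx":40,"dy":-20,"dz":0,"turn":0},{"gripper":100,"dx":80,"dy":-40,"dz":0,"turn":0},{"gripper":100,"dx":115,"dy":-52,"dz":5,"turn":0},{"gripper":100,"dx":115,"dy":-52,"dz":10,"turn":0},{"gripper":100,"dx":115,"dy":-52,"dz":10,"turn":0}]'
python3 - <<'E'
from h import *
s=read_state();K,W=cam('wrist',s);im=capture('wrist');cv2.imwrite('pics/w7.png',im[:,:,::-1])
for q,z in [('white_bottle_mid',.032)]:
  print(q,[(round(d['score'],2),d['extent'],ray(K,W,*d['extent'][:2],z)) for d in recognise('wrist',q)[:2]])
h=cv2.cvtColor(im,cv2.COLOR_RGB2HSV);m=((h[:,:,0]>100)&(h[:,:,0]<125)&(h[:,:,1]>120)&(h[:,:,2]>60)).astype(np.uint8)
n,l,st,c=cv2.connectedComponentsWithStats(m);i=1+st[1:,4].argmax();print('cap',st[i],c[i],ray(K,W,*c[i],.062))
print(s['position'])
E
```

```text
time_s: 13.85
position: [0.5846, 0.1915, 0.1437]
tcp_rot: [[-0.063, 0.998, -0.004], [0.998, 0.063, -0.001], [-0.001, -0.004, -1.0]]
force: [-0.1, -1.1, -0.3]
opening: 1.0
white_bottle_mid [(0.91, [257.0, 186.5, 42.0, 49.6], array([0.58410721, 0.1997485 , 0.032     ]))]
cap [245 180  28  30 643] [258.31881804 194.63297045] [0.58518648 0.20104183 0.062     ]
[0.58458298 0.19153295 0.14367923]
```

View pics/w7.png

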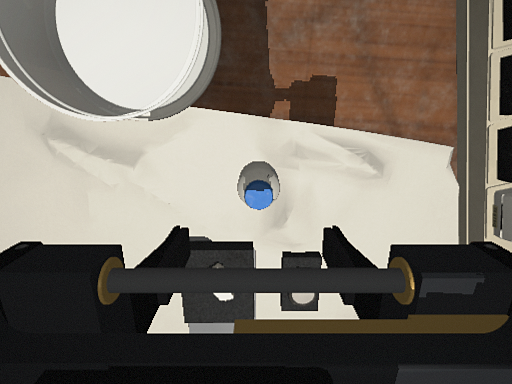

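```bash
python3 -m inch '[{"gripper":100,"dx":8,"dy":1,"dz":30,"turn":0},{"gripper":100,"dx":8,"dy":1,"dz":60,"turn":0},{"gripper":100,"dx":8,"dy":1,"dz":90,"turn":0},{"gripper":100,"dx":8,"dy":1,"dz":110,"turn":0},{"gripper":100,"dx":8,"dy":1,"dz":118,"turn":0},{"gripper":100,"dx":8,"dy":1,"dz":118,"turn":0},{"gripper":0,"dx":8,"dy":1,"dz":118,"turn":0},{"gripper":0,"dx":8,"dy":1,"dz":118,"turn":0},{"gripper":0,"dx":8,"dy":1,"dz":118,"turn":0},{"gripper":0,"dx":8,"dy":1,"dz":118,"turn":0},{"gripper":0,"dx":8,"dy":1,"dz":118,"turn":0},{"gripper":0,"dx":8,"dy":1,"dz":118,"turn":0}]'
python3 -m inch '[{"gripper":0,"dx":0,"dy":0,"dz":0,"turn":0},{"gripper":0,"dx":0,"dy":0,"dz":-30,"turn":0},{"gripper":0,"dx":0,"dy":0,"dz":-65,"turn":0},{"gripper":0,"dx":0,"dy":0,"dz":-100,"turn":0},{"gripper":0,"dx":0,"dy":0,"dz":-110,"turn":0},{"gripper":0,"dx":0,"dy":0,"dz":-110,"turn":0}]'
python3 - <<'E'
from h import *
togo((.553,-.053,.029),3.5)
E
```

```text
time_s: 15.15
position: [0.5868, 0.1992, 0.0283]
tcp_rot: [[-0.061, 0.998, 0.0], [0.998, 0.061, 0.0], [0.0, 0.0, -1.0]]
force: [0.7, 0.3, -0.7]
opening: 0.539
time_s: 15.75
position: [0.5878, 0.1993, 0.1396]
tcp_rot: [[-0.061, 0.998, 0.004], [0.998, 0.061, 0.001], [0.0, 0.004, -1.0]]
force: [-0.1, -0.0, -1.2]
opening: 0.473
go [-249.8  -50.5  110.3] turn 0.0 j6 4.9
```

```bash
python3 -m inch '[{"gripper":0,"dx":-45,"dy":-10,"dz":0,"turn":0},{"gripper":0,"dx":-90,"dy":-20,"dz":0,"turn":0},{"gripper":0,"dx":-135,"dy":-30,"dz":0,"turn":0},{"gripper":0,"dx":-180,"dy":-40,"dz":0,"turn":0},{"gripper":0,"dx":-220,"dy":-48,"dz":0,"turn":0},{"gripper":0,"dx":-250,"dy":-50,"dz":0,"turn":0},{"gripper":0,"dx":-250,"dy":-50,"dz":20,"turn":0},{"gripper":0,"dx":-250,"dy":-50,"dz":50,"turn":0},{"gripper":0,"dx":-250,"dy":-50,"dz":80,"turn":0},{"gripper":0,"dx":-250,"dy":-50,"dz":80,"turn":0}]'
python3 - <<'E'
from h import *
import pickle
s,K,W=pickle.load(open('w1.pkl','rb'))
im=cv2.imread('pics/w1.png')
g=cv2.resize(cv2.cvtColor(im[185:250,225:300],cv2.COLOR_BGR2GRAY),None,fx=4,fy=4,interpolation=cv2.INTER_CUBIC)
c=cv2.HoughCircles(g,cv2.HOUGH_GRADIENT,1.5,40,param1=80,param2=25,minRadius=65,maxRadius=105)
for u,v,r in (c[0][:3] if c is not None else []): print('w1',u/4+225,v/4+185,r/4,ray(K,W,u/4+225,v/4+185,.014))
K,W=cam('top');im=cv2.imread('pics/top0.png')
g=cv2.resize(cv2.cvtColor(im[160:215,285:345],cv2.COLOR_BGR2GRAY),None,fx=4,fy=4,interpolation=cv2.INTER_CUBIC)
c=cv2.HoughCircles(g,cv2.HOUGH_GRADIENT,1.5,40,param1=80,param2=25,minRadius=55,maxRadius=85)
for u,v,r in (c[0][:3] if c is not None else []): print('top',u/4+285,v/4+160,r/4,ray(K,W,u/4+285,v/4+160,.014))
togo((.553,-.053,.029),3.5)
E
```

```text
time_s: 16.75
position: [0.5475, -0.0524, 0.0528]
tcp_rot: [[-0.06, 0.998, -0.012], [0.998, 0.06, 0.004], [0.004, -0.012, -1.0]]
force: [-1.0, -0.6, -0.6]
opening: 0.475
w1 259.6875 215.5625 21.05 [ 0.56303494 -0.17166946  0.014     ]
w1 257.4375 225.3125 25.2125 [ 0.55983372 -0.19172773  0.014     ]
w1 269.0625 220.0625 25.2125 [ 0.5811334  -0.17991276  0.014     ]
top 310.3125 190.1875 15.25 [ 0.5586642  -0.16942518  0.014     ]
go [-1.   5.7 23.8] turn -0.001 j6 -20.6
```

```bash
python3 - <<'E'
from h import *
import pickle
s,K,W=pickle.load(open('w4.pkl','rb'))
f=lambda u,v,z:ray(K,W,u/2.4,v/2.4+130,z)
print('mat far end',f(64,60,.002),f(178,60,.002))
s=read_state();im=capture('wrist');cv2.imwrite('pics/w8.png',im[:,:,::-1]);pickle.dump((s,*cam('wrist',s)),open('w8.pkl','wb'))
print(s['position'])
E
```

```text
mat far end [0.49979052 0.12364605 0.002     ] [0.52915057 0.12543113 0.002     ]
[ 0.54749382 -0.05242937  0.05284844]
```

View pics/w8.png

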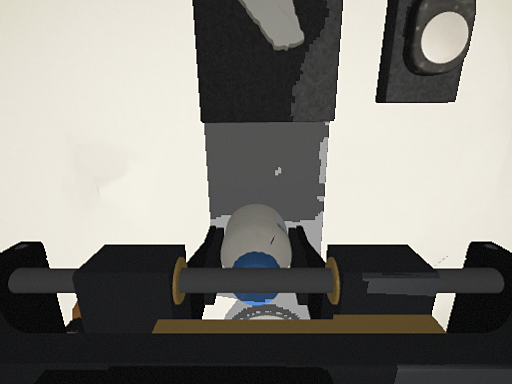

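```bash
python3 - <<'E'
from h import *
import pickle
s,K,W=pickle.load(open('w8.pkl','rb'))
a,b=ray(K,W,202,122,.025),ray(K,W,336,122,.025);print('pad near edge',a,b,np.linalg.norm(a-b))
n=np.array([-.061,.998]);m=(a+b)[:2]/2;print('pad c',m+n*.05,'mid',m-n*.075)
for v in (140,180):
    a,b=ray(K,W,205+(v-140)*.05,v,.002),ray(K,W,329-(v-140)*.1,v,.002);print('mat',a,b,(a+b)/2)
o=[ray(K,W,u,v,.018)[:2] for u,v in ((377,102),(456,102))];print('offcut near edge',o)
togo((.553,-.053,.030),3.5);print(s['tcp_rot'])
E
```

```text
pad near edge [0.50810859 0.02010232 0.025     ] [0.59207242 0.02526241 0.025     ] 0.08412223978243961
pad c [0.54704051 0.07258236] mid [ 0.55466551 -0.05216764]
mat [0.50576472 0.00617008 0.002     ] [0.5951826  0.01173012 0.002     ] [0.55047366 0.0089501  0.002     ]
mat [ 0.50744637 -0.02369326  0.002     ] [ 0.59635459 -0.01801248  0.002     ] [ 0.55190048 -0.02085287  0.002     ]
offcut near edge [array([0.6181248 , 0.03887609]), array([0.66792308, 0.04189799])]
go [-0.6  4.1 24.8] turn -0.0 j6 -20.6
[[-0.06028045  0.99811046 -0.01190679]
 [ 0.99817202  0.06032751  0.00363361]
 [ 0.00434505 -0.01166599 -0.99992251]]
```

```bash
python3 -m inch '[{"gripper":0,"dx":0,"dy":2,"dz":5,"turn":0},{"gripper":0,"dx":0,"dy":2,"dz":15,"turn":0},{"gripper":0,"dx":0,"dy":2,"dz":20,"turn":0},{"gripper":0,"dx":0,"dy":2,"dz":20,"turn":0},{"gripper":0,"dx":0,"dy":2,"dz":20,"turn":0},{"gripper":0,"dx":0,"dy":2,"dz":20,"turn":0}]'
python3 - <<'E'
from h import *
togo((.554,-.0525,.0300),3.5)
E
```

```text
time_s: 17.4
position: [0.5544, -0.0534, 0.0385]
tcp_rot: [[-0.061, 0.998, 0.001], [0.998, 0.061, -0.0], [-0.0, 0.001, -1.0]]
force: [0.6, -0.2, -0.6]
opening: 0.477
go [ 0.9 -0.3  8.5] turn -0.0 j6 -20.5
```

```bash
python3 -m inch '[{"gripper":0,"dx":1,"dy":0,"dz":4,"turn":0},{"gripper":0,"dx":1,"dy":0,"dz":7,"turn":0},{"gripper":0,"dx":1,"dy":0,"dz":7,"turn":0},{"gripper":0,"dx":1,"dy":0,"dz":7,"turn":0}]'
python3 -m inch '[{"gripper":0,"dx":0,"dy":0,"dz":1,"turn":0},{"gripper":0,"dx":0,"dy":0,"dz":1,"turn":0},{"gripper":0,"dx":0,"dy":0,"dz":1,"turn":0}]'
```

```text
time_s: 17.8
position: [0.5539, -0.0523, 0.0308]
tcp_rot: [[-0.061, 0.998, -0.0], [0.998, 0.061, 0.0], [0.0, -0.0, -1.0]]
force: [0.5, -0.6, -1.5]
opening: 0.473
time_s: 18.1
position: [0.5541, -0.0524, 0.0302]
tcp_rot: [[-0.061, 0.998, 0.0], [0.998, 0.061, -0.0], [-0.0, 0.0, -1.0]]
force: [-0.5, 0.2, 1.7]
opening: 0.474
```

Contact felt (force z from −1.5 to +1.7 N). I'll release and go on to the larger brown bottle.

```bash
python3 -m inch '[{"gripper":100,"dx":0,"dy":0,"dz":0,"turn":0},{"gripper":100,"dx":0,"dy":0,"dz":0,"turn":0},{"gripper":100,"dx":0,"dy":0,"dz":0,"turn":0},{"gripper":100,"dx":0,"dy":0,"dz":0,"turn":0},{"gripper":100,"dx":0,"dy":0,"dz":0,"turn":0},{"gripper":100,"dx":0,"dy":0,"dz":-30,"turn":0},{"gripper":100,"dx":0,"dy":0,"dz":-70,"turn":0},{"gripper":100,"dx":0,"dy":0,"dz":-110,"turn":0},{"gripper":100,"dx":0,"dy":0,"dz":-125,"turn":0},{"gripper":100,"dx":0,"dy":0,"dz":-125,"turn":0}]'
python3 - <<'E'
from h import *
togo((.44,-.237,.16),3.5)
E
```

```text
time_s: 19.1
position: [0.5558, -0.0528, 0.1578]
tcp_rot: [[-0.061, 0.998, 0.006], [0.998, 0.061, -0.002], [-0.002, 0.006, -1.0]]
force: [0.1, -0.0, 0.3]
opening: 1.0
go [-176.8 -126.8   -2.6] turn 0.0 j6 -20.4
```

```bash
python3 -m inch '[{"gripper":100,"dx":-38,"dy":-27,"dz":0,"turn":0},{"gripper":100,"dx":-76,"dy":-54,"dz":0,"turn":0},{"gripper":100,"dx":-114,"dy":-81,"dz":0,"turn":0},{"gripper":100,"dx":-150,"dy":-108,"dz":0,"turn":0},{"gripper":100,"dx":-177,"dy":-127,"dz":0,"turn":0},{"gripper":100,"dx":-177,"dy":-127,"dz":0,"turn":0},{"gripper":100,"dx":-177,"dy":-127,"dz":0,"turn":0},{"gripper":100,"dx":-177,"dy":-127,"dz":0,"turn":0}]'
python3 - <<'E'
from h import *
s=read_state();K,W=cam('wrist',s);im=capture('wrist');cv2.imwrite('pics/w9.png',im[:,:,::-1])
for q,z in [('large_brown_bottle_mid',.039),('small_brown_bottle_mid',.034),('glass_dish',.01),('white_bottle_mid',.034)]:
  print(q,[(round(d['score'],2),d['extent'],ray(K,W,*d['extent'][:2],z)) for d in recognise('wrist',q)[:2]])
print(s['position'])
import pickle;pickle.dump((s,K,W),open('w9.pkl','wb'))
E
```

```text
time_s: 19.9
position: [0.4379, -0.2356, 0.1542]
tcp_rot: [[-0.062, 0.998, -0.001], [0.998, 0.062, 0.002], [0.002, -0.001, -1.0]]
force: [0.2, 0.1, 0.1]
opening: 0.998
large_brown_bottle_mid [(0.97, [252.9, 195.9, 36.2, 54.3], array([ 0.43431882, -0.23824121,  0.039     ]))]
small_brown_bottle_mid [(0.85, [264.9, 66.5, 35.5, 42.4], array([ 0.4379169, -0.116962 ,  0.034    ]))]
glass_dish [(0.69, [382.4, 138.5, 73.2, 78.6], array([ 0.56723105, -0.17554694,  0.01      ]))]
white_bottle_mid [(0.93, [400.0, 15.5, 62.7, 28.8], array([ 0.55040792, -0.06998315,  0.034     ]))]
[ 0.43789918 -0.23556434  0.15422141]
```

View pics/w9.png

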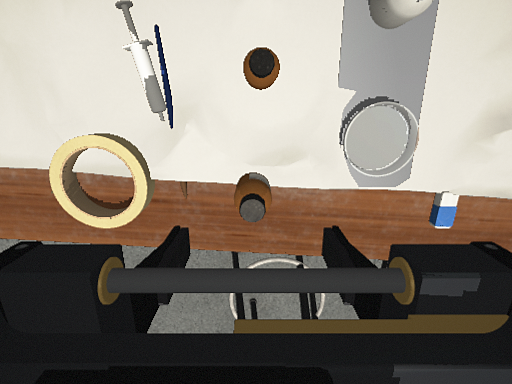

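```bash
python3 - <<'E'
from h import *
import pickle
s,K,W=pickle.load(open('w9.pkl','rb'))
print('cap',ray(K,W,252,209,.076),'far base',ray(K,W,255,172,0)); togo((.435,-.238,.035),3.5)
E
```

```text
cap [ 0.43393264 -0.23845174  0.076     ] far base [ 0.43534097 -0.22235804  0.        ]
go [ -2.   -3.6 119.9] turn 0.002 j6 -44.8
```

```bash
python3 -m inch '[{"gripper":100,"dx":-3,"dy":-4,"dz":30,"turn":0},{"gripper":100,"dx":-3,"dy":-4,"dz":60,"turn":0},{"gripper":100,"dx":-3,"dy":-4,"dz":90,"turn":0},{"gripper":100,"dx":-3,"dy":-4,"dz":110,"turn":0},{"gripper":100,"dx":-3,"dy":-4,"dz":120,"turn":0},{"gripper":100,"dx":-3,"dy":-4,"dz":120,"turn":0},{"gripper":0,"dx":-3,"dy":-4,"dz":120,"turn":0},{"gripper":0,"dx":-3,"dy":-4,"dz":120,"turn":0},{"gripper":0,"dx":-3,"dy":-4,"dz":120,"turn":0},{"gripper":0,"dx":-3,"dy":-4,"dz":120,"turn":0},{"gripper":0,"dx":-3,"dy":-4,"dz":120,"turn":0},{"gripper":0,"dx":-3,"dy":-4,"dz":120,"turn":0}]'
python3 -m inch '[{"gripper":0,"dx":0,"dy":0,"dz":0,"turn":0},{"gripper":0,"dx":0,"dy":0,"dz":0,"turn":0},{"gripper":0,"dx":0,"dy":0,"dz":-30,"turn":0},{"gripper":0,"dx":0,"dy":0,"dz":-65,"turn":0},{"gripper":0,"dx":0,"dy":0,"dz":-80,"turn":0},{"gripper":0,"dx":0,"dy":0,"dz":-80,"turn":0}]'
python3 - <<'E'
from h import *
import pickle
togo((.6535,-.1715,.037),3.5)
s,K,W=pickle.load(open('w9.pkl','rb'))
im=cv2.imread('pics/w9.png');x0,y0=330,85
g=cv2.resize(cv2.cvtColor(im[y0:200,x0:430],cv2.COLOR_BGR2GRAY),None,fx=4,fy=4,interpolation=cv2.INTER_CUBIC)
c=cv2.HoughCircles(g,cv2.HOUGH_GRADIENT,1.5,30,param1=80,param2=25,minRadius=100,maxRadius=170)
for u,v,r in (c[0][:4] if c is not None else []): print(u/4+x0,v/4+y0,r/4,ray(K,W,u/4+x0,v/4+y0,.016),ray(K,W,u/4+x0,v/4+y0,.002))
E
```

```text
time_s: 21.35
position: [0.4343, -0.2401, 0.0353]
tcp_rot: [[-0.061, 0.998, 0.0], [0.998, 0.061, -0.0], [-0.0, 0.0, -1.0]]
force: [0.1, 0.3, -0.3]
opening: 0.54
time_s: 21.95
position: [0.4353, -0.2409, 0.1169]
tcp_rot: [[-0.061, 0.998, 0.004], [0.998, 0.061, -0.003], [-0.003, 0.003, -1.0]]
force: [1.1, -0.3, -1.2]
opening: 0.43
go [ 56.2 221.7  80.4] turn 0.0 j6 -45.4
378.9375 136.1875 38.9875 [ 0.56044381 -0.17295805  0.016     ] [ 0.56666991 -0.17398361  0.002     ]
385.3125 143.6875 40.6375 [ 0.56856806 -0.18013912  0.016     ] [ 0.57518825 -0.18151302  0.002     ]
377.4375 143.6875 33.2125 [ 0.56039897 -0.18064814  0.016     ] [ 0.56662288 -0.18204674  0.002     ]
371.0625 133.5625 36.925 [ 0.55184009 -0.17083259  0.016     ] [ 0.55764883 -0.17175505  0.002     ]
```

```bash
python3 -m inch '[{"gripper":0,"dx":12,"dy":45,"dz":0,"turn":0},{"gripper":0,"dx":24,"dy":90,"dz":0,"turn":0},{"gripper":0,"dx":36,"dy":135,"dz":0,"turn":0},{"gripper":0,"dx":48,"dy":180,"dz":0,"turn":0},{"gripper":0,"dx":56,"dy":215,"dz":0,"turn":0},{"gripper":0,"dx":56,"dy":221,"dz":0,"turn":0},{"gripper":0,"dx":56,"dy":221,"dz":30,"turn":0},{"gripper":0,"dx":56,"dy":221,"dz":50,"turn":0},{"gripper":0,"dx":56,"dy":221,"dz":50,"turn":0},{"gripper":0,"dx":56,"dy":221,"dz":50,"turn":0}]'
python3 - <<'E'
from h import *
togo((.6538,-.1715,.035),3.5)
s=read_state();K,W=cam('wrist',s);im=capture('wrist');cv2.imwrite('pics/w10.png',im[:,:,::-1])
for q,z in [('glass_dish',.01),('mat',.002)]:
  print(q,[(round(d['score'],2),d['extent'],ray(K,W,*d['extent'][:2],z)) for d in recognise('wrist',q)[:2]])
import pickle;pickle.dump((s,K,W),open('w10.pkl','wb'))
E
```

```text
time_s: 22.95
position: [0.6501, -0.1706, 0.0637]
tcp_rot: [[-0.06, 0.998, -0.003], [0.998, 0.06, 0.001], [0.001, -0.003, -1.0]]
force: [-0.5, -1.4, -0.2]
opening: 0.427
go [-1.2  3.7 28.7] turn -0.001 j6 -27.7
glass_dish [(0.73, [137.4, 128.4, 137.9, 256.9], array([ 0.55945922, -0.10708756,  0.01      ])), (0.63, [145.8, 207.7, 99.3, 80.5], array([ 0.56188242, -0.16829804,  0.01      ]))]
mat [(0.89, [138.8, 128.7, 139.7, 257.3], array([ 0.55715803, -0.10804164,  0.002     ]))]
```

View pics/w10.png

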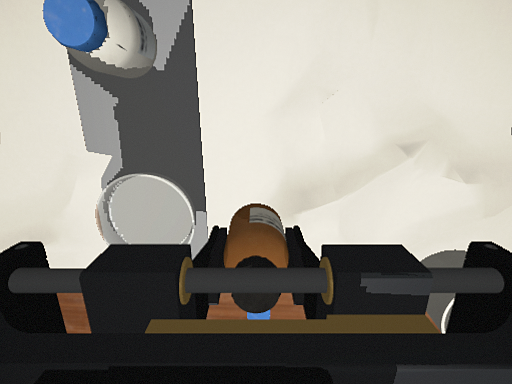

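```bash
python3 - <<'E'
from h import *
import pickle
s,K,W=pickle.load(open('w10.pkl','rb'))
print('far rim',ray(K,W,150,174,.016),'right',ray(K,W,195,215,.016),'left',ray(K,W,105,215,.016))
for p in ((192,0),(199,110),(206,215)): print('mat edge',p,ray(K,W,*p,.002))
togo((.6538,-.1715,.035),3.5)
E
```

```text
far rim [ 0.56900345 -0.13900123  0.016     ] right [ 0.60203721 -0.1695993   0.016     ] left [ 0.53234527 -0.17393122  0.016     ]
mat edge (192, 0) [ 0.59791121 -0.0223325   0.002     ]
mat edge (199, 110) [ 0.60244543 -0.09177903  0.002     ]
mat edge (206, 215) [ 0.60813628 -0.17488885  0.002     ]
go [-0.4  1.8 31.1] turn -0.0 j6 -27.7
```

```bash
python3 -m inch '[{"gripper":0,"dx":0,"dy":2,"dz":12,"turn":0},{"gripper":0,"dx":0,"dy":2,"dz":22,"turn":0},{"gripper":0,"dx":0,"dy":2,"dz":26,"turn":0},{"gripper":0,"dx":0,"dy":2,"dz":26,"turn":0},{"gripper":0,"dx":0,"dy":2,"dz":26,"turn":0},{"gripper":0,"dx":0,"dy":2,"dz":26,"turn":0}]'
python3 - <<'E'
from h import *
togo((.6545,-.1715,.035),3.5)
E
```

```text
time_s: 23.7
position: [0.6537, -0.1706, 0.0393]
tcp_rot: [[-0.061, 0.998, 0.001], [0.998, 0.061, -0.0], [-0.0, 0.001, -1.0]]
force: [0.2, 0.4, -0.1]
opening: 0.425
go [-1.   0.8  4.3] turn 0.0 j6 -27.6
```

```bash
python3 -m inch '[{"gripper":0,"dx":-1.5,"dy":1,"dz":3,"turn":0},{"gripper":0,"dx":-1.5,"dy":1,"dz":3,"turn":0},{"gripper":0,"dx":-1.5,"dy":1,"dz":3,"turn":0}]'
python3 -m inch '[{"gripper":0,"dx":0,"dy":0,"dz":1.2,"turn":0},{"gripper":0,"dx":0,"dy":0,"dz":1.2,"turn":0},{"gripper":0,"dx":0,"dy":0,"dz":1.2,"turn":0}]'
```

```text
time_s: 24.0
position: [0.6545, -0.172, 0.036]
tcp_rot: [[-0.061, 0.998, 0.0], [0.998, 0.061, -0.0], [-0.0, 0.0, -1.0]]
force: [0.4, 0.1, -1.2]
opening: 0.429
time_s: 24.3
position: [0.6547, -0.172, 0.0352]
tcp_rot: [[-0.061, 0.998, 0.001], [0.998, 0.061, -0.0], [-0.0, 0.001, -1.0]]
force: [0.5, -0.8, 0.5]
opening: 0.433
```

```bash
python3 -m inch '[{"gripper":75,"dx":0,"dy":0,"dz":0,"turn":0},{"gripper":75,"dx":0,"dy":0,"dz":0,"turn":0},{"gripper":75,"dx":0,"dy":0,"dz":0,"turn":0},{"gripper":75,"dx":0,"dy":0,"dz":0,"turn":0},{"gripper":75,"dx":0,"dy":0,"dz":-30,"turn":0},{"gripper":75,"dx":0,"dy":0,"dz":-75,"turn":0},{"gripper":75,"dx":0,"dy":0,"dz":-120,"turn":0},{"gripper":75,"dx":0,"dy":-45,"dz":-165,"turn":0},{"gripper":75,"dx":0,"dy":-70,"dz":-200,"turn":0},{"gripper":75,"dx":60,"dy":-100,"dz":-230,"turn":0},{"gripper":75,"dx":100,"dy":-110,"dz":-260,"turn":0},{"gripper":75,"dx":110,"dy":-110,"dz":-290,"turn":0}]'
python3 -m inch '[{"gripper":75,"dx":0,"dy":0,"dz":0,"turn":0},{"gripper":75,"dx":0,"dy":0,"dz":0,"turn":0}]'
python3 - <<'E'
from h import *
import pickle
s=read_state();K,W=cam('wrist',s);im=capture('wrist');cv2.imwrite('pics/w11.png',im[:,:,::-1])
for q,z in [('work_pad',.02),('glass_dish',.01),('foam_offcut_mid',.015),('loupe_mid',.024),('white_bottle_mid',.034),('large_brown_bottle_mid',.039),('small_brown_bottle_mid',.034),('eraser_mid',.006)]:
  print(q,[(round(d['score'],2),np.round(d['extent'],1).tolist(),np.round(ray(K,W,*d['extent'][:2],z),4)) for d in recognise('wrist',q)[:1]])
pickle.dump((s,K,W),open('w11.pkl','wb'))
c=cv2.resize(im[0:290,90:430,::-1],(703,600),interpolation=cv2.INTER_CUBIC);cv2.imwrite('pics/w11c.png',c)
E
```

```text
time_s: 25.5
position: [0.5355, -0.0699, 0.3196]
tcp_rot: [[-0.06, 0.998, -0.006], [0.998, 0.06, 0.003], [0.003, -0.006, -1.0]]
force: [0.7, 0.3, 0.4]
opening: 0.752
time_s: 25.7
position: [0.5393, -0.0717, 0.3215]
tcp_rot: [[-0.062, 0.998, 0.003], [0.998, 0.062, -0.001], [-0.002, 0.003, -1.0]]
force: [-0.3, 0.3, -0.7]
opening: 0.751
work_pad [(0.78, [266.3, 61.6, 60.6, 73.9], array([0.546 , 0.0761, 0.02  ]))]
glass_dish [(0.94, [266.6, 215.2, 40.5, 46.5], array([ 0.5657, -0.1744,  0.01  ]))]
foam_offcut_mid [(0.79, [331.6, 65.2, 33.7, 56.5], array([0.6454, 0.0781, 0.015 ]))]
loupe_mid [(0.9, [331.2, 63.5, 24.8, 31.9], array([0.6423, 0.0791, 0.024 ]))]
white_bottle_mid [(0.89, [265.7, 149.4, 23.4, 24.9], array([ 0.5542, -0.0525,  0.034 ]))]
large_brown_bottle_mid [(0.56, [318.1, 221.3, 28.7, 33.3], array([ 0.6523, -0.1684,  0.039 ]))]
small_brown_bottle_mid [(0.64, [193.9, 185.1, 19.4, 24.6], array([ 0.4401, -0.1186,  0.034 ]))]
eraser_mid [(0.69, [264.2, 169.6, 54.8, 144.1], array([ 0.5555, -0.0916,  0.006 ]))]
```

View pics/w11c.png

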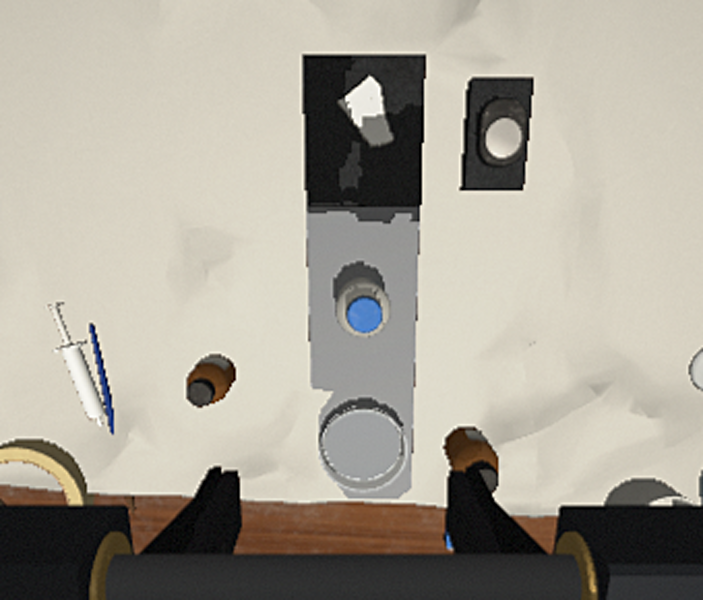

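```bash
python3 - <<'E'
from h import *
import pickle
s,K,W=pickle.load(open('w11.pkl','rb'))
f=lambda u,v,z:ray(K,W,90+u/2.068,v/2.068,z)[:2]
e=np.array([.998,.061]);n=np.array([-.061,.998])
p=[f(303,55,.025),f(426,55,.025),f(421,207,.025),f(306,207,.025)]
o=[f(472,78,.018),f(533,78,.018),f(523,189,.018),f(467,189,.018)]
pm,om=np.mean(p,0),np.mean(o,0);print(pm,om,(om-pm)@e,(om-pm)@n)
print('gap',(f(463,140,0)-f(423.5,140,.025))@e)
for q in (p,o): print([round(float(np.linalg.norm(q[i]-q[(i+1)%4])),4) for i in range(4)],np.degrees(np.arctan2(*(q[0]+q[1]-q[2]-q[3]))))
# top camera
K,W=cam('top');im=capture('top')
for q,z in [('work_pad',.02),('glass_dish',.01),('foam_offcut_mid',.015),('white_bottle_mid',.034),('large_brown_bottle_mid',.039),('small_brown_bottle_mid',.034),('eraser_mid',.006)]:
  print(q,[(round(d['score'],2),np.round(d['extent'],1).tolist(),np.round(ray(K,W,*d['extent'][:2],z),4)) for d in recognise('top',q)[:1]])
E
```

```text
[0.54578905 0.07117748] [0.64399714 0.07752591] 0.09839893374062351 0.000345040242752788
gap 0.03333106592521995
[0.0849, 0.0993, 0.0855, 0.0993] -3.84888966200294
[0.0433, 0.0738, 0.042, 0.0738] -4.162183208102654
work_pad [(0.57, [194.5, 158.0, 10.8, 17.8], array([0.6418, 0.105 , 0.02  ]))]
glass_dish [(0.71, [325.0, 186.9, 12.6, 21.1], array([ 0.5665, -0.2052,  0.01  ]))]
foam_offcut_mid [(0.51, [192.9, 159.6, 6.1, 16.5], array([0.6392, 0.1095, 0.015 ]))]
white_bottle_mid []
large_brown_bottle_mid [(0.24, [206.9, 183.3, 41.0, 17.0], array([0.5759, 0.0733, 0.039 ]))]
small_brown_bottle_mid [(0.5, [343.4, 151.3, 21.5, 10.5], array([ 0.6468, -0.2491,  0.034 ]))]
eraser_mid [(0.46, [343.2, 149.7, 17.4, 6.5], array([ 0.658 , -0.2544,  0.006 ]))]
```

```bash
python3 -c "
from rig import *
print(hand_in())"
```

```text
the job is handed in; nothing more can be done
None
```

The bench is set out as asked, in the order given, and the job is handed in at about 26 s of the 96 s allowed.

| Item | Last check |
|---|---|
| Foam offcut | Gap to the pad measured 33–37 mm over several images against the 35 mm asked. Centring is within about 0.5 mm, and its sides are parallel to the pad's within about 0.5°. |
| Loupe | Lying flat on the offcut, its centre within about 3 mm of the offcut's middle. |
| White bottle | Upright on the mat at (0.554, −0.0525) m, on my best estimate of the midpoint. |
| Larger brown bottle | Upright, released at (0.6547, −0.172) m against a target of (0.6545, −0.1715) m. |
| Smaller brown bottle | Not moved; found where it was at the start. |
| Eraser | Not moved; found where it was at the start. |

**Disagreements:**
- **Large brown bottle:** the last wrist picture put it at (0.652, −0.168) m, with a finger partly in the way.
- **Gap behind the dish:** the dish centre varied by 3–5 mm between images, so this gap is less certain than the offcut's.
- **Overhead camera:** the arm blocked its last picture, so it confirmed only the eraser.

The gripper was open and well clear of everything (TCP at 0.32 m) when I handed in.

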